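# Find a cam's high point with a plunger indicator

### The arm

A 6-joint arm with a two-finger parallel gripper is mounted at the origin on a cart in front of the work surface, level with it; the furniture and walls round the work are solid. World frame = base frame: x ahead of the robot, y to its left, z up, the work surface at z = 0. Lengths are in m, angles in rad, forces in N, time in s.
With the tool pointing down it reaches from about 0.325 to 0.775 m from the base axis. Payload 9.3 kg.
Tool frame: the origin (TCP) lies at the very end of the fingers, on their centre line; the grasp point (between the pads) lies 19 mm behind it; y points along the fingers, z is the direction in which the jaws open and shut, and the axes are right-handed (so a half turn about y gives the same grasp; the last joint's range is limited). The gripper opens to 85 mm and grips with 20 to 120 N. Pads are 22 mm wide; open, the fingers measure 114 mm over their backs; the gripper's body (76 mm by 85 mm) begins 54 mm behind the grasp point. The pads swing forward as they close: fully open they stand 13 mm farther back than shut.
Start: joints at [-1.502, 0.259, 0.021, 1.334, 0, 1.418], TCP at [0.121, -0.537, 0.231] pointing down, gripper open.
Joint ranges: [-3.04, 3.04], [-0.91, 1.82], [-1.04, 1.36], [-1.92, 1.95], [-1.52, 1.45], [-3.14, 3.14]. Speed limits (rad/s): [2.22, 2.22, 2.79, 3.14, 3.14, 3.14].

### API

Orientations are given as a unit quaternion [w, x, y, z].
In Python, from rig import manip, imaging gives the robot as it stands.
- The arm moves only by the shell command python3 -m creep 'ROWS' [OPENING] [FORCE]. ROWS is JSON, a list of rows, each a list of 6 numbers: the shift along the world's x, y, z in m, then the turn, a rotation vector about the world's x, y, z in rad. In form: [[x, y, z, ax, ay, az], ...]. A call has 1 to 10 rows; each row is the pose to reach, as a shift and turn from the pose commanded when the call began; what a row does not reach only later rows make up. A row lasts 1/12 s, in which the tool goes at most 41.7 mm and 7.16 degrees, less where a joint would pass 70% of its speed; a pose out of reach is approached as far as the arm can. A call with a gripper value outside its range is refused whole. OPENING is the closure in counts, from 0 (fully open) to 255 (shut), set as the call begins (- or left out, the last holds). The fingers move at their own pace and stop on an object; FORCE is the grip in N (left out, the last holds). Time passes only in rows, so rows that repeat a pose let the fingers close. It gives the time, the measured TCP pose, the force and the opening at its end, in the units of the state.
- manip.get_state(): the state, without advancing time (a new reading comes with each control period).
- imaging.get_image(name): name is "scene" or "side" or "wrist"; returns the picture (384x512x3 uint8, blue, green, red); there is no depth.
- imaging.calibration(name): a dict with "camera_matrix" (3x3 intrinsics, pixels), "world_to_cam" (4x4, takes a point from world to camera coordinates). Camera axes: x right, y down, z forward; pixel columns grow to the right and rows downward; lengths in m; the calibration is good to about 2 mm. A picture is of the moment at which its call begins: read the wrist's pose just before it. calibration takes no time and is no camera call; for the wrist camera it gives the pose at the moment of the call.
- manip.hand_in(): hands the job in, once; it reports no verdict.
The state is a dict: "clock": time; "joints": joint angles; "dq": joint speeds; "tau": joint torques, N m; "position": TCP position; "orientation": TCP orientation; "ft_force": force on the tool from outside, world axes, zero at the start; "ft_torque": the same for the moment, N m; "width": finger opening in m.
Only numpy, scipy, OpenCV 4.12 (cv2) and the standard library are available. Lean on these libraries where they do the work, as an engineer would, in place of code of your own. Each camera call takes 0.05 s, during which the arm holds its last target.

### The job

Check the brass cam on the runout stand: slide the dial indicator by its blue knob fully home against its stop so that its sprung plunger rides on the cam, then turn the wheel by its crank at least one whole turn while watching the needle. Bring the cam back to its high point (the needle's greatest reading), press the red brake pedal down until the brake bites, and let go, leaving the indicator home, the needle at its greatest reading and the brake on. Do not disturb the other things on the bench.

Things in the scene. Friction and masses are not known exactly. Their poses are not given: they have to be found in the camera images.
- stand: grey runout stand, plate 130 x 310 mm on rubber feet, plate top 24 mm above the bench, fixed to the bench; origin on the bench under the wheel's axis, z up, +y points from the wheel to the dial indicator, -y to the red brake pedal
- wheel_axis (a point): point on the wheel's vertical axis, on top of its black hub plate, 72 mm above the bench; below the plate are the brass cam (92 mm across, set 5 mm off the axis, in a direction that differs every time) and a dark brake disc (96 mm)
- crank_grip (a point): middle of the black crank knob, an upright cylinder 20 mm across and 46 mm tall (84 to 130 mm above the bench) that spins freely on its pin, 34 mm from the wheel's axis; this point is 108 mm above the bench. The pin must be led round the axis in a circle; the knob turns in the grip
- slide_grip (a point): middle of the blue upright knob, 20 mm across, 64 to 102 mm above the bench, at the back of the indicator's slide; this point is 86 mm above the bench, 187 mm along the stand's +y when the slide is right back and 157 mm when it is home. The black dial (64 mm across, top edge about 86 mm above the bench) begins 24 mm in front of the knob's middle
- pedal_top (a point): middle of the top of the red brake pedal, 40 x 30 mm, 60 mm above the bench with the brake off, about 147 mm along the stand's -y. Pressed down by its top it drops about 13 mm until the pad under the disc bites; it takes about 6 N and stays where it is left
- carriage (a joint): slide of the dial indicator: 0 right back, 0.030 m home at its stop (toward the wheel, along the stand's -y); it moves with about 7 N of friction and stays where it is left
- wheel (a joint): angle of the wheel in rad, growing counterclockwise from above; 0 when the crank lies along the stand's +x; it has no end stops, light friction (about 1.5 N at the crank) and stays where it is left
- needle (a joint): angle of the indicator's red needle in rad: 0 with the plunger fully out, growing clockwise as the plunger is pressed in, 0.4 rad for each mm (one tick of the white dial). With the slide home the plunger touches the cam all round and the needle swings about 4 rad between the low and the high point, which lie half a turn apart, rising and falling once a turn (nearly a sine)
- brake (a joint): angle of the brake lever in rad: 0 off, the pad meets the brake disc at about 0.18 and yields hardly further; grows as the pedal goes down
- solvent_bottle: bystander: clear pump bottle with a blue collar, 63 mm across, 122 mm tall; origin under its middle
- timer: bystander: light grey bench timer, 32 x 58 x 45 mm; origin under its middle
- grey_box: bystander: small grey parts box, 60 x 68 x 25 mm; origin under its middle
- blue_box: bystander: small blue parts box with a grey lid, 60 x 68 x 25 mm; origin under its middle

How it is judged:
By the outcome, as a careful person would: the job done as asked, in the order asked, and still so for the second after the job is handed in, with the robot touching nothing.
It also fails if it takes over 64 s, if anything falls off the work surface, if the arm or the gripper's body presses on something with over 40 N, if the wrist force passes 120 N, or if a joint passes its speed limit or range.

## Working session

There is one attempt and no reset: what is moved stays moved. The work goes in short steps, Python scripts to look and compute and a shell command to move; the robot and the scene stay as the last step left them, time stands still between calls to the robot, and variables do not carry over. Pictures are saved under pics/ and viewed, and the job is handed in when it is done.

```bash
mkdir -p pics; ls
python3 - <<'E'
from rig import manip, imaging
import cv2
s=manip.get_state();print({k:s[k] for k in('clock','position','orientation','ft_force','width')})
for n in("scene","side","wrist"):
    cv2.imwrite(f"pics/a_{n}.png",imaging.get_image(n)); c=imaging.calibration(n); print(n,c['camera_matrix'],c['world_to_cam'])
E
```

```text
pics
{'clock': 0.0, 'position': array([ 0.12095286, -0.53623542,  0.23065893]), 'orientation': array([ 0.07827062, -0.07823312,  0.70324096, -0.70228587]), 'ft_force': array([ 0.43534551, -0.51262685, -0.02420057]), 'width': 0.0852755436311321}
scene [[385.55968837   0.         254.66796639]
 [  0.         385.55968837 193.41713151]
 [  0.           0.           1.        ]] [[-0.62516645 -0.7803723  -0.01363706  0.38603105]
 [-0.37195123  0.31324474 -0.87380205  0.28493969]
 [ 0.68616265 -0.54119941 -0.48609054  1.01868023]
 [ 0.          0.          0.          1.        ]]
side [[379.78176718   0.         254.42130953]
 [  0.         379.78176718 194.27562921]
 [  0.           0.           1.        ]] [[ 0.24512919  0.96948114 -0.00424263 -0.18132029]
 [ 0.84556894 -0.21593518 -0.48824703 -0.39621979]
 [-0.47426242  0.11609616 -0.87269516  1.64256869]
 [ 0.          0.          0.          1.        ]]
wrist [[329.48664435   0.         257.34734032]
 [  0.         329.48664435 194.23059608]
 [  0.           0.           1.        ]] [[ 2.20118238e-01 -9.75473050e-01 -5.38182181e-04 -5.49782553e-01]
 [-9.24533251e-01 -2.08799422e-01  3.18811965e-01 -4.09780302e-02]
 [-3.11104852e-01 -6.96787608e-02 -9.47817831e-01  3.80551830e-01]
 [ 0.00000000e+00  0.00000000e+00  0.00000000e+00  1.00000000e+00]]
```

View pics/a_scene.png

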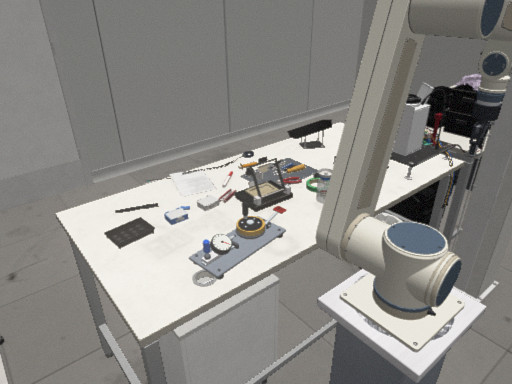

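View pics/a_side.png

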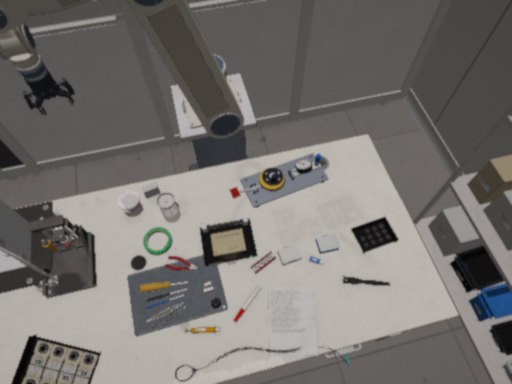

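View pics/a_wrist.png

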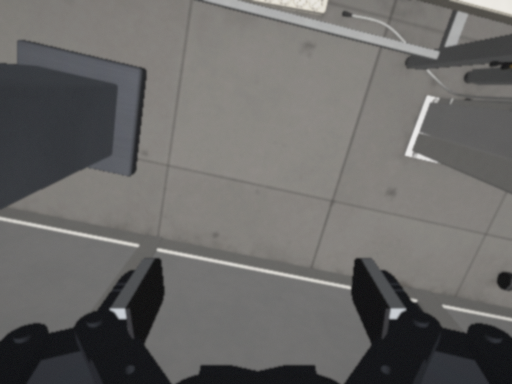

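```bash
cat > h.py <<'E'
from rig import manip, imaging
import numpy as np, cv2
def ray(n,u,v,c=None):
    c=c or imaging.calibration(n); K=c['camera_matrix'];T=c['world_to_cam'];R=T[:3,:3];o=-R.T@T[:3,3]
    d=R.T@np.linalg.solve(K,[u,v,1]);return o,d/np.linalg.norm(d)
def onz(n,u,v,z,c=None):
    o,d=ray(n,u,v,c);return o+d*(z-o[2])/d[2]
def proj(n,p,c=None):
    c=c or imaging.calibration(n);q=c['world_to_cam'][:3,:3]@np.array(p)+c['world_to_cam'][:3,3];q=c['camera_matrix']@q;return q[:2]/q[2]
def two(a,b):
    (o1,d1),(o2,d2)=a,b
    t=np.linalg.lstsq(np.c_[d1,-d2],o2-o1,rcond=None)[0];p,q=o1+d1*t[0],o2+d2*t[1];return (p+q)/2,np.linalg.norm(p-q)
def st():
    s=manip.get_state();print(round(float(s['clock']),3),np.round(s['position'],4),np.round(s['orientation'],3),np.round(s['ft_force'],1),round(float(s['width']),4),np.round(s['joints'],3))
    return s
E
python3 - <<'E'
import cv2
a=cv2.imread('pics/a_scene.png')[190:280,180:300];b=cv2.imread('pics/a_side.png')[145:215,220:340]
cv2.imwrite('pics/z1.png',cv2.resize(a,None,fx=6,fy=6,interpolation=cv2.INTER_CUBIC));cv2.imwrite('pics/z2.png',cv2.resize(b,None,fx=6,fy=6,interpolation=cv2.INTER_CUBIC))
E
```

```text
(no output)
```

View pics/z1.png

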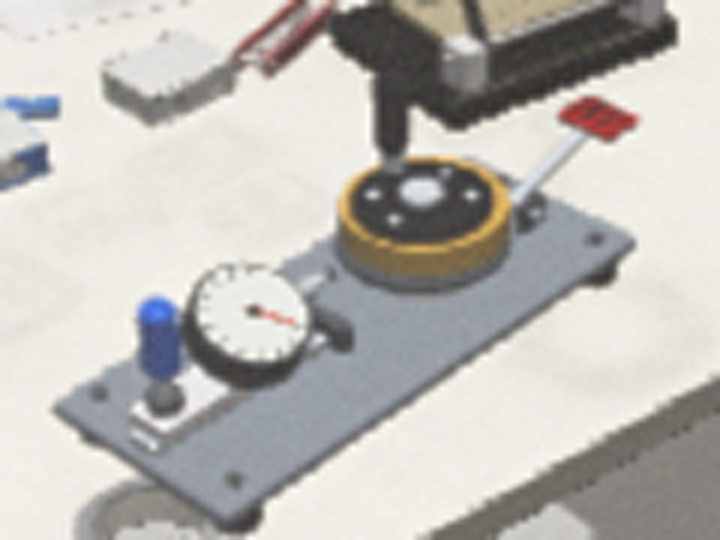

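View pics/z2.png

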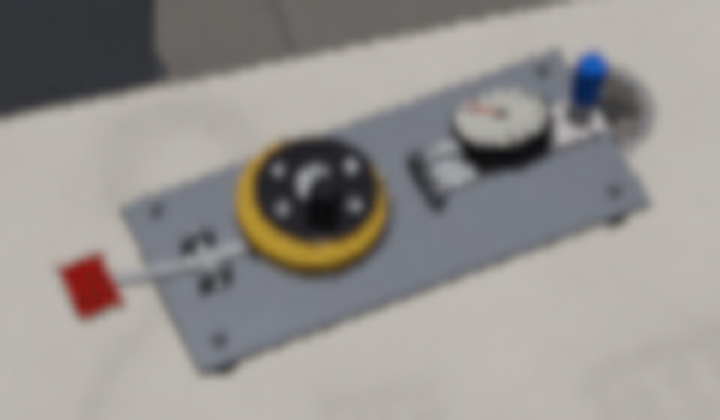

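Run:
```python
from h import *
for n,a,b,z in [("knob",(206.3,246.3),(318.3,158.3),.083),("pedal",(279.7,209.7),(235,192.7),.06),("hub",(250.2,222.2),(272.6,176.3),.072),("crank",(245.2,207),(273.5,179),.11),("ring",(205,281),(327,163),0)]:
    print(n,*two(ray("scene",*a),ray("side",*b)),onz("scene",*a,z),onz("side",*b,z))
```

```text
knob [0.43919669 0.31956398 0.07972841] 6.646607137349702e-05 [0.43534982 0.32176031 0.083     ] [0.44120996 0.31834996 0.083     ]
pedal [ 0.48875374 -0.00853427  0.05045276] 0.000345467160696728 [0.47723189 0.00182548 0.06      ] [ 0.49424823 -0.00913763  0.06      ]
hub [0.46763994 0.13701967 0.07100222] 9.674467945273302e-05 [0.46645215 0.13798756 0.072     ] [0.46820059 0.13677765 0.072     ]
crank [0.50171352 0.1295323  0.10903127] 0.000513187938533417 [0.50051124 0.13074039 0.11      ] [0.50212219 0.12912649 0.11      ]
ring [ 0.40969564  0.36530077 -0.00587366] 0.025327077526604222 [0.39707318 0.3577493  0.        ] [0.41929772 0.37416092 0.        ]
```

Run:
```python
from h import *
from scipy.spatial.transform import Rotation as R
for p in [(95,290),(60,230),(20,230),(170,205),(130,203),(220,65),(228,240)]: print(p,onz("side",*p,0.0),onz("side",*p,0.15))
s=st();q=s['orientation'];M=R.from_quat([*q[1:],q[0]]).as_matrix();print(M)
c=imaging.calibration("wrist");T=c['world_to_cam'];o=-T[:3,:3].T@T[:3,3];print("cam in tool",M.T@(o-s['position']),"camaxes in tool",M.T@T[:3,:3].T)
a=cv2.imread('pics/a_scene.png')[40:240,300:512];cv2.imwrite('pics/z3.png',cv2.resize(a,None,fx=3,fy=3))
```

```text
(95, 290) [ 7.04627958e-01 -5.30957264e-01 -2.22044605e-16] [ 0.75956392 -0.47884988  0.15      ]
(60, 230) [ 0.45504706 -0.64205876  0.        ] [ 0.54019279 -0.57650343  0.15      ]
(20, 230) [ 0.41977549 -0.78046417  0.        ] [ 0.50919056 -0.69815597  0.15      ]
(170, 205) [ 0.45195628 -0.24811472  0.        ] [ 0.53747613 -0.23024315  0.15      ]
(130, 203) [ 0.4070337  -0.39040505  0.        ] [ 0.49799106 -0.35531039  0.15      ]
(220, 65) [-0.21798167  0.07807199  0.        ] [-0.0513712   0.05646126  0.15      ]
(228, 240) [ 0.64011474 -0.07032158  0.        ] [ 0.70285951 -0.07397045  0.15      ]
0.15 [ 0.121  -0.5363  0.2308] [ 0.078 -0.078  0.703 -0.702] [-0.2 -1.3 -0.6] 0.0852 [-1.502  0.259  0.021  1.334  0.     1.418]
[[-9.75496309e-01 -4.54247999e-05  2.20015792e-01]
 [-2.20015733e-01  9.66892363e-04 -9.75495844e-01]
 [-1.68419886e-04 -9.99999532e-01 -9.53194102e-04]]
cam in tool [-8.25352897e-02 -1.42627940e-01  1.18833571e-05] camaxes in tool [[-1.05020522e-04  9.47764237e-01  3.18971690e-01]
 [-4.14994340e-04 -3.18971706e-01  9.47764147e-01]
 [ 9.99999908e-01 -3.28367607e-05  4.26815369e-04]]
```

View pics/z3.png

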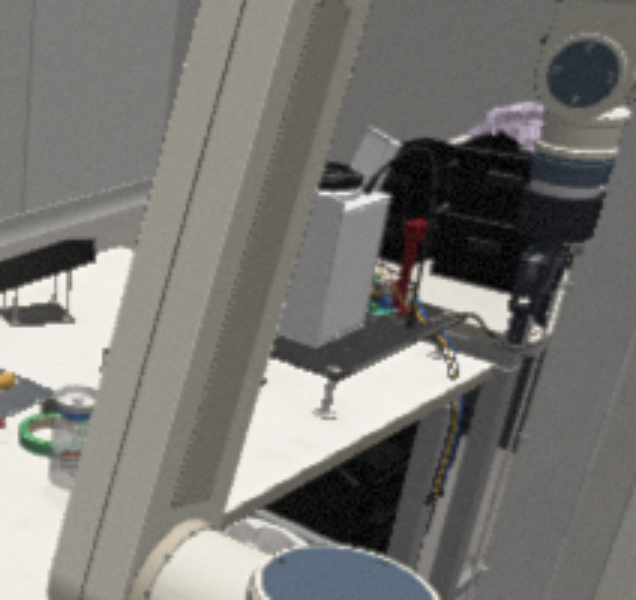

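```bash
python3 -m creep '[[0.03,0.03,0.03,0,0,0.1],[0.32,0.27,0.1,0,0,0.8],[0.32,0.27,0.1,0,0,0.8],[0.32,0.27,0.1,0,0,0.8],[0.32,0.27,0.1,0,0,0.8],[0.32,0.27,0.1,0,0,0.8],[0.32,0.27,0.1,0,0,0.8],[0.32,0.27,0.1,0,0,0.8],[0.32,0.27,0.1,0,0,0.8],[0.32,0.27,0.1,0,0,0.8]]' 0
```

```text
clock: 0.98
position: [0.4291, -0.2756, 0.3284]
orientation: [-0.346, 0.346, -0.617, 0.617]
ft_force: [-0.0, -0.6, 0.8]
width: 0.0853
```

```bash
python3 -m creep '[[0.02,0.475,-0.03,0,0,0.707],[0.02,0.475,-0.03,0,0,0.707],[0.02,0.475,-0.03,0,0,0.707],[0.02,0.475,-0.03,0,0,0.707],[0.02,0.475,-0.03,0,0,0.707],[0.02,0.475,-0.03,0,0,0.707],[0.02,0.475,-0.03,0,0,0.707],[0.02,0.475,-0.03,0,0,0.707],[0.02,0.475,-0.03,0,0,0.707],[0.02,0.475,-0.03,0,0,0.707]]' &&  python3 -m creep '[[0.003,0.05,0,0,0,0],[0.003,0.05,0,0,0,0],[0.003,0.05,0,0,0,0]]'
python3 - <<'E'
from h import *
s=st();im=imaging.get_image("wrist");cv2.imwrite("pics/b.png",im);np.save("b.npy",imaging.calibration("wrist"),allow_pickle=True)
E
```

```text
clock: 1.82
position: [0.4449, 0.1402, 0.3016]
orientation: [0.538, -0.538, 0.459, -0.459]
ft_force: [1.2, -0.5, 0.3]
width: 0.0853
clock: 2.07
position: [0.4481, 0.1906, 0.3011]
orientation: [-0.539, 0.539, -0.458, 0.457]
ft_force: [0.1, -0.3, -0.3]
width: 0.0855
2.067 [0.4481 0.1906 0.3011] [-0.539  0.539 -0.458  0.457] [ 0.1 -0.3 -0.3] 0.0855 [0.23  0.139 0.043 1.476 0.    1.638]
```

View pics/b.png

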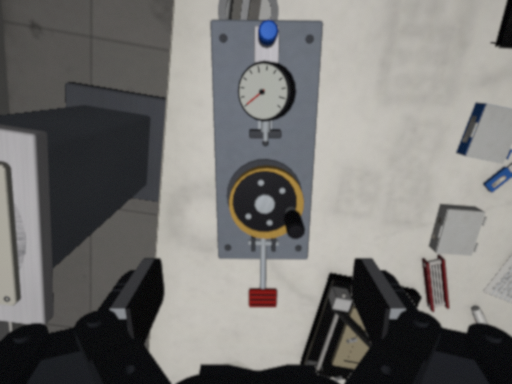

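The stand fills the middle: blue knob at (268,33), dial (265,91), hub (264,204), crank (293,222), red pedal (263,298). Bystanders are well clear.

Run:
```python
from h import *
im=cv2.imread("pics/b.png");c=np.load("b.npy",allow_pickle=True).item()
hsv=cv2.cvtColor(im,cv2.COLOR_BGR2HSV)
def cen(m,box):
    x0,y0,x1,y1=box;mm=np.zeros_like(m);mm[y0:y1,x0:x1]=m[y0:y1,x0:x1]
    n,l,s,ce=cv2.connectedComponentsWithStats(mm);i=1+np.argmax(s[1:,4]);return ce[i],s[i]
red=cv2.inRange(hsv,(0,120,80),(10,255,255))|cv2.inRange(hsv,(170,120,80),(180,255,255))
blue=cv2.inRange(hsv,(100,120,60),(130,255,255));gold=cv2.inRange(hsv,(10,100,90),(30,255,255));gr=cv2.inRange(hsv,(0,0,150),(180,60,255))
(rp,rs),(bp,bs),(gp,gs),(hp,hs)=cen(red,(230,270,300,330)),cen(blue,(240,10,300,60)),cen(gold,(215,150,320,260)),cen(gr,(250,190,280,218))
print(rp,rs,bp,bs,gp,gs,hp,hs)
ped=onz("w",*rp,.06,c);kn=onz("w",bs[0]+bs[2]/2,bs[1]+bs[3]-10,.102,c);hub=onz("w",*hp,.074,c)
gc=onz("w",*cen(gold,(215,150,320,260))[1][:2]+np.array(gs[2:4])/2,.065,c)
print("ped",ped,"knob",onz("w",*bp,.095,c),"hub",hub,"gold",gc,"crank top",onz("w",290,215,.13,c))
d=hub-ped;print("len",np.hypot(*d[:2]),"yaw",np.arctan2(-d[0],d[1]))
k=onz("w",*bp,.09,c)-hub;print(np.hypot(*k[:2]),np.arctan2(-k[0],k[1]))
# plate edges
for v in (60,140): 
  row=hsv[v];
cv2.imwrite("pics/b2.png",cv2.resize(im[10:270,200:330],None,fx=2.3,fy=2.3,interpolation=cv2.INTER_CUBIC))
```

```text
[262.44470046 297.11059908] [250 289  26  17 434] [267.55401662  31.49307479] [259  20  19  25 361] [266.52606178 203.78281853] [ 229  168   75   71 1036] [264.15625    203.61607143] [256 196  17  16 224]
ped [ 0.48687019 -0.00384819  0.06      ] knob [0.43742367 0.3178967  0.095     ] hub [0.46521774 0.13657137 0.074     ] gold [0.46874465 0.13393273 0.065     ] crank top [0.4890246  0.14877904 0.13      ]
len 0.14207913878660647 yaw 0.1529932305417732
0.18411600650636276 0.15140293225975165
```

View pics/b2.png

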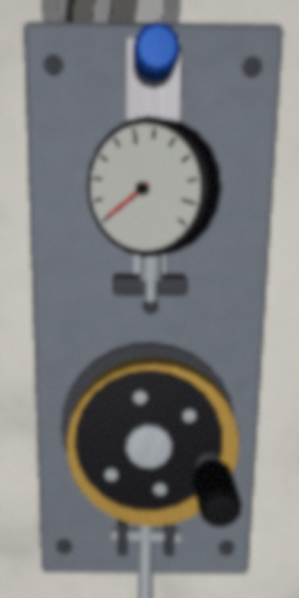

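```bash
python3 -m creep '[[-0.01,0.129,-0.08,0,0,0],[-0.01,0.129,-0.08,0,0,0],[-0.01,0.129,-0.08,0,0,0],[-0.01,0.129,-0.08,0,0,0],[-0.01,0.129,-0.08,0,0,0]]'
python3 - <<'E'
from h import *
from scipy.spatial.transform import Rotation as R
s=st();q=s['orientation'];M=R.from_quat([*q[1:],q[0]]).as_matrix();print("z ang",np.arctan2(M[1,2],M[0,2]),M[2])
cv2.imwrite("pics/c.png",imaging.get_image("wrist"))
c=np.load("b.npy",allow_pickle=True).item()
print(onz("w",296.5,231,.13,c),onz("w",291.3,212,.084,c))
E
```

```text
clock: 2.53
position: [0.4375, 0.3181, 0.2183]
orientation: [-0.537, 0.54, -0.46, 0.458]
ft_force: [0.0, -0.4, 0.1]
width: 0.0851
2.533 [0.4375 0.3181 0.2183] [-0.537  0.54  -0.46   0.458] [ 0.  -0.4  0.1] 0.0851 [ 4.730e-01  2.500e-01 -2.300e-02  1.302e+00  1.000e-03  1.885e+00]
z ang 0.15886667871975388 [ 9.34202738e-04 -9.99988784e-01 -4.64317620e-03]
[0.49917855 0.13217707 0.13      ] [0.49761805 0.13496797 0.084     ]
```

View pics/c.png

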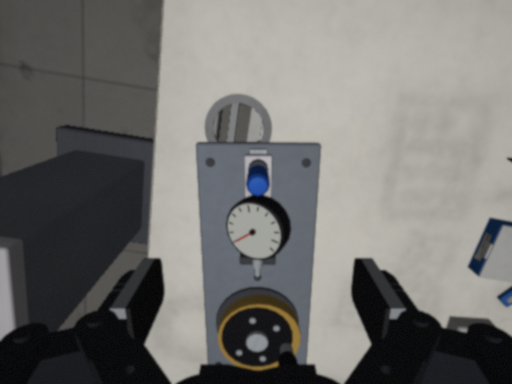

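Run:
```python
from h import *
im=cv2.imread("pics/c.png");hsv=cv2.cvtColor(im,cv2.COLOR_BGR2HSV)
m=cv2.inRange(hsv,(100,120,60),(130,255,255));m[:,:235]=0;m[:,285:]=0
n,l,s,ce=cv2.connectedComponentsWithStats(m);i=1+np.argmax(s[1:,4]);print(s[i],ce[i])
x=s[i][0]+s[i][2]/2
for v,z in((s[i][1]+10,.102),(ce[i][1],.088)): print(onz("wrist",x,v,z))
```

```text
[247 166  22  31 474] [257.02531646 181.86919831]
[0.4371281  0.32661052 0.102     ]
[0.43856432 0.31755389 0.088     ]
```

```bash
python3 -m creep '[[0,0.003,-0.04,0,0,-0.006],[0,0.003,-0.08,0,0,-0.006],[0,0.003,-0.11,0,0,-0.006],[0,0.003,-0.13,0,0,-0.006],[0,0.003,-0.147,0,0,-0.006],[0,0.003,-0.147,0,0,-0.006]]' && python3 -m creep '[[0,0,0,0,0,0],[0,0,0,0,0,0],[0,0,0,0,0,0],[0,0,0,0,0,0],[0,0,0,0,0,0],[0,0,0,0,0,0],[0,0,0,0,0,0],[0,0,0,0,0,0]]' 200 40
python3 - <<'E'
from h import *
st();cv2.imwrite("pics/d.png",imaging.get_image("wrist"))
E
```

```text
clock: 3.08
position: [0.438, 0.3173, 0.0725]
orientation: [-0.535, 0.537, -0.462, 0.461]
ft_force: [-0.7, -0.5, -0.1]
width: 0.0854
clock: 3.75
position: [0.4368, 0.32, 0.0755]
orientation: [-0.536, 0.537, -0.461, 0.46]
ft_force: [-9.5, -2.9, 10.4]
width: 0.0192
3.75 [0.4368 0.32   0.0755] [-0.536  0.537 -0.461  0.46 ] [-9.5 -2.9 10.4] 0.0192 [ 4.770e-01  3.380e-01 -2.800e-01  9.540e-01  1.000e-03  1.895e+00]
```

View pics/d.png

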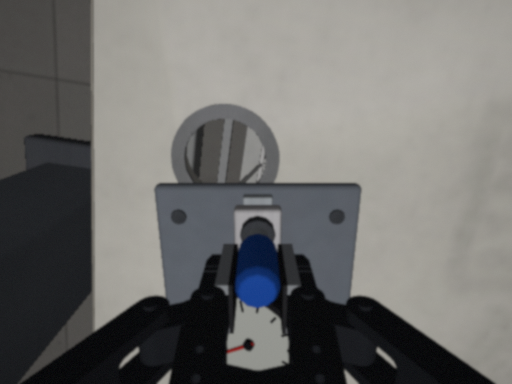

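```bash
python3 -m creep '[[0.001,0,0.004,0,0,0],[0.002,-0.005,0.004,0,0,0],[0.003,-0.01,0.004,0,0,0],[0.004,-0.015,0.004,0,0,0],[0.0045,-0.02,0.004,0,0,0],[0.005,-0.025,0.004,0,0,0],[0.005,-0.025,0.004,0,0,0]]'; python3 -c "
from h import *
st()"
```

```text
clock: 4.38
position: [0.4407, 0.2948, 0.0771]
orientation: [-0.535, 0.538, -0.462, 0.459]
ft_force: [-5.7, 2.9, -10.7]
width: 0.0191
4.383 [0.4407 0.2948 0.0771] [-0.535  0.538 -0.462  0.459] [ -5.7   2.9 -10.7] 0.0191 [ 0.43   0.322 -0.301  0.954  0.002  1.848]
```

```bash
python3 -m creep '[[0,-0.002,-0.002,0,0,0],[0,-0.004,-0.002,0,0,0],[0,-0.006,-0.002,0,0,0],[0,-0.006,-0.002,0,0,0]]'; python3 -m creep '[[0,-0.002,0,0,0,0],[0,-0.004,0,0,0,0],[0,-0.004,0,0,0,0]]'
python3 - <<'E'
from h import *
st();cv2.imwrite("pics/e.png",imaging.get_image("wrist"))
E
```

```text
clock: 4.72
position: [0.441, 0.2933, 0.0771]
orientation: [0.539, -0.536, 0.463, -0.456]
ft_force: [-11.9, 23.8, 0.3]
width: 0.0192
clock: 4.97
position: [0.4415, 0.2899, 0.0771]
orientation: [0.539, -0.535, 0.463, -0.456]
ft_force: [-10.6, 26.5, -1.1]
width: 0.0186
4.967 [0.4415 0.2899 0.0771] [ 0.539 -0.535  0.463 -0.456] [-10.6  26.5  -1.1] 0.0186 [ 0.416  0.314 -0.313  0.942  0.011  1.831]
```

View pics/e.png

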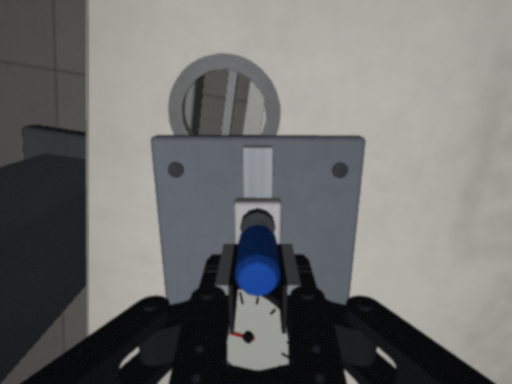

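```bash
python3 -m creep '[[0.0007,-0.002,0,0,0,0],[0.0014,-0.004,0,0,0,0],[0.0014,-0.004,0,0,0,0],[0.0014,-0.004,0,0,0,0]]' - 60
python3 - <<'E'
from h import *
st();cv2.imwrite("pics/e2.png",imaging.get_image("wrist"))
cv2.imwrite("pics/e3.png",np.hstack([cv2.imread('pics/e.png')[120:340,150:370],cv2.imread('pics/e2.png')[120:340,150:370]]))
E
```

```text
clock: 5.35
position: [0.4421, 0.2858, 0.0768]
orientation: [0.539, -0.536, 0.463, -0.456]
ft_force: [-12.5, 27.4, -1.5]
width: 0.0192
5.35 [0.4421 0.2858 0.0768] [ 0.539 -0.536  0.463 -0.456] [-12.5  27.4  -1.5] 0.0192 [ 0.408  0.313 -0.316  0.943  0.011  1.823]
```

View pics/e3.png

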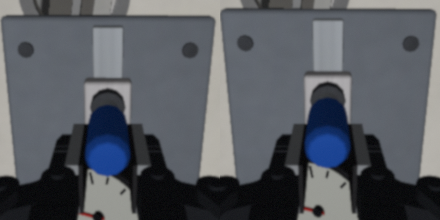

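```bash
python3 -m creep '[[0,0,0,0,0,0],[0,0,0,0,0,0],[0,0,0,0,0,0],[0,0,0,0,0,0],[0,0,0.03,0,0,0],[0,0,0.07,0,0,0],[0,-0.03,0.11,0,0,0],[0.01,-0.07,0.14,0,0,0],[0.013,-0.09,0.16,0,0,0],[0.013,-0.09,0.16,0,0,0]]' 0
python3 - <<'E'
from h import *
st();cv2.imwrite("pics/f.png",imaging.get_image("wrist"));np.save("f.npy",imaging.calibration("wrist"),allow_pickle=True)
E
```

```text
clock: 6.23
position: [0.4601, 0.1879, 0.2418]
orientation: [0.538, -0.534, 0.459, -0.463]
ft_force: [0.1, -0.1, 0.4]
width: 0.0853
6.233 [0.4601 0.1879 0.2418] [ 0.538 -0.534  0.459 -0.463] [ 0.1 -0.1  0.4] 0.0853 [ 2.200e-01  1.600e-01 -8.100e-02  1.323e+00 -1.000e-03  1.641e+00]
```

View pics/f.png

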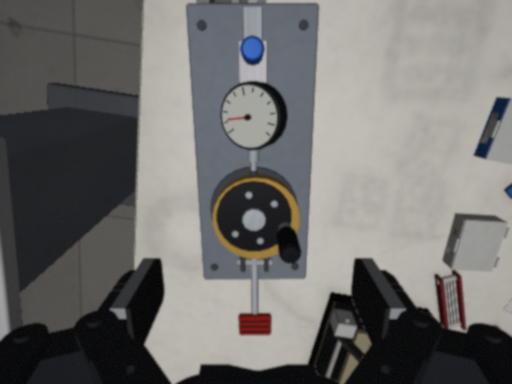

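```bash
cat >> h.py <<'E'
def needle(im,c,z=.086,guess=None,save=None):
    """needle angle clockwise from stand... using red pixels & dial white disc; returns world-clockwise angle of needle dir"""
    hsv=cv2.cvtColor(im,cv2.COLOR_BGR2HSV)
    red=(cv2.inRange(hsv,(0,70,90),(12,255,255))|cv2.inRange(hsv,(168,70,90),(180,255,255)))
    g=proj("w",guess,c);u,v=g
    yy,xx=np.mgrid[:im.shape[0],:im.shape[1]];R=np.hypot(xx-u,yy-v)
    f=c['camera_matrix'][0,0]/np.linalg.norm(c['world_to_cam'][:3,:3]@guess+c['world_to_cam'][:3,3])
    red[R>.03*f]=0
    ys,xs=np.nonzero(red)
    return xs,ys,g
E
python3 - <<'E'
from h import *
im=cv2.imread("pics/f.png");c=np.load("f.npy",allow_pickle=True).item()
hsv=cv2.cvtColor(im,cv2.COLOR_BGR2HSV)
m=cv2.inRange(hsv,(100,120,60),(130,255,255));m[:,:225]=0;m[:,285:]=0
n,l,s,ce=cv2.connectedComponentsWithStats(m);i=1+np.argmax(s[1:,4]);print(s[i],ce[i])
k=onz("w",*ce[i],.095,c);h=onz("w",254,219.5,.075,c);print(k,h,np.hypot(*(k-h)[:2]))
print("crank",onz("w",291,252,.13,c),onz("w",286,232,.084,c))
print("ped",onz("w",255,324,.06,c))
for a,b in(("pics/b.png",(205,40,330,160)),("pics/f.png",(205,65,300,165))):
    i=cv2.imread(a);x0,y0,x1,y1=b;cv2.imwrite(a[:-4]+"_dial.png",cv2.resize(i[y0:y1,x0:x1],(500,500),interpolation=cv2.INTER_CUBIC))
E
```

```text
[241  36  22  27 465] [251.80430108  49.09677419]
[0.44056819 0.29522315 0.095     ] [0.46490028 0.14060068 0.075     ] 0.1565252659929764
crank [0.49761645 0.13842132 0.13      ] [0.49784045 0.13569609 0.084     ]
ped [0.48647426 0.00102971 0.06      ]
```

View pics/f_dial.png

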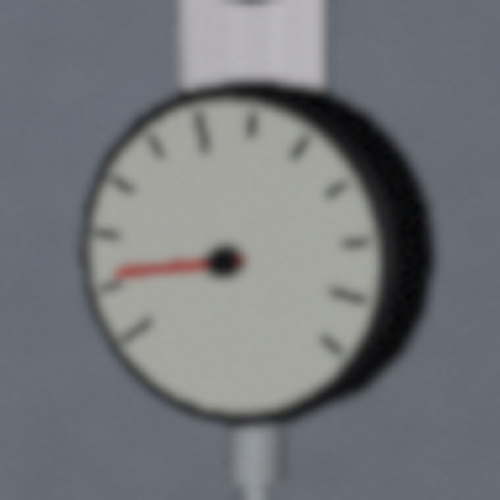

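View pics/b_dial.png

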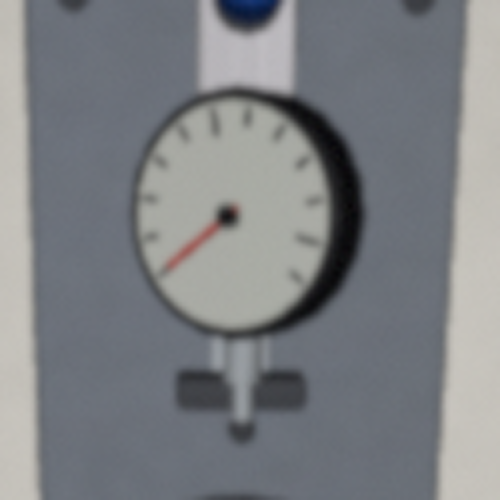

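```bash
python3 -m creep '[[0.02,-0.027,0,0,0,0],[0.039,-0.0535,-0.02,0,0,0],[0.039,-0.0535,-0.06,0,0,0],[0.039,-0.0535,-0.1,0,0,0],[0.039,-0.0535,-0.13,0,0,0],[0.039,-0.0535,-0.145,0,0,0],[0.039,-0.0535,-0.145,0,0,0]]' 0
python3 - <<'E'
from h import *
st();cv2.imwrite("pics/g.png",imaging.get_image("wrist"))
E
```

```text
clock: 6.87
position: [0.4942, 0.1377, 0.0873]
orientation: [-0.535, 0.538, -0.463, 0.459]
ft_force: [-0.5, -0.4, 0.1]
width: 0.0854
6.867 [0.4942 0.1377 0.0873] [-0.535  0.538 -0.463  0.459] [-0.5 -0.4  0.1] 0.0854 [ 0.108  0.288 -0.323  0.968  0.     1.527]
```

View pics/g.png

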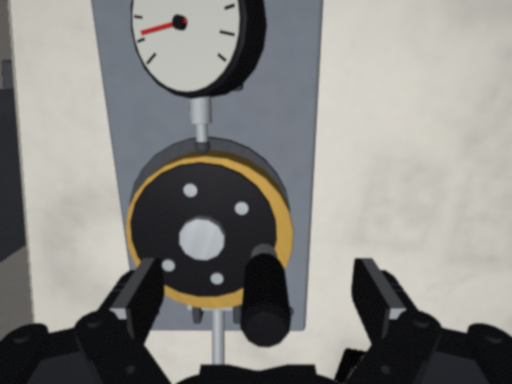

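Run:
```python
from h import *
s=st();p=s['position'];print(proj("wrist",p+[0,0,.019]),proj("wrist",p+[0,0,.04]))
print("top",onz("wrist",266,322,.13),"base",onz("wrist",262,255,.086),"hub",onz("wrist",202,239,.075),"mid",onz("wrist",265,290,.108))
```

```text
6.917 [0.4954 0.1379 0.0897] [-0.535  0.538 -0.462  0.459] [ 1.8 -0.2  0.8] 0.0852 [ 0.108  0.286 -0.319  0.971  0.     1.527]
[255.96958249 282.18543076] [255.47684018 314.24639476]
top [0.49980933 0.13526556 0.13      ] base [0.49807476 0.13900023 0.086     ] hub [0.46631541 0.13748355 0.075     ] mid [0.5000004  0.13408687 0.108     ]
```

```bash
python3 -m creep '[[0.003,-0.002,0.007,0,0,0],[0.003,-0.002,0.007,0,0,0]]' 0; python3 -m creep '[[0,0,0,0,0,0],[0,0,0,0,0,0],[0,0,0,0,0,0],[0,0,0,0,0,0],[0,0,0,0,0,0],[0,0,0,0,0,0],[0,0,0,0,0,0],[0,0,0,0,0,0]]' 200 35
python3 - <<'E'
from h import *
st();cv2.imwrite("pics/g2.png",imaging.get_image("wrist"))
E
```

```text
clock: 7.08
position: [0.5016, 0.1359, 0.1011]
orientation: [0.537, -0.536, 0.46, -0.461]
ft_force: [0.8, 0.6, 0.8]
width: 0.0852
clock: 7.75
position: [0.4986, 0.1357, 0.0989]
orientation: [-0.536, 0.537, -0.461, 0.46]
ft_force: [-6.3, -0.3, 7.0]
width: 0.0189
7.75 [0.4986 0.1357 0.0989] [-0.536  0.537 -0.461  0.46 ] [-6.3 -0.3  7. ] 0.0189 [ 0.103  0.28  -0.301  0.992  0.     1.522]
```

View pics/g2.png

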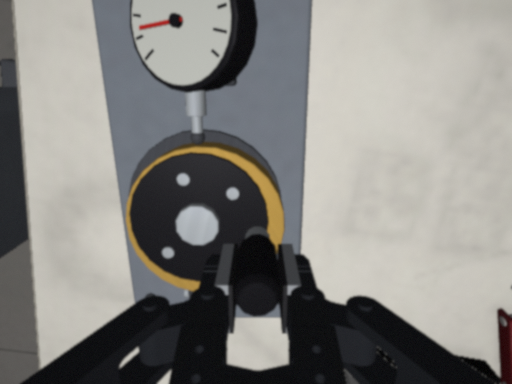

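```bash
cat > look.py <<'E'
import sys
from h import *
n=sys.argv[1]
s=st();im=imaging.get_image("wrist");c=imaging.calibration("wrist")
cv2.imwrite(f"pics/{n}.png",im);np.save(f"{n}.npy",c,allow_pickle=True)
E
python3 -m creep '[[-0.0005,0.0089,0,0,0,0],[-0.0034,0.0173,0,0,0,0],[-0.0083,0.0247,0,0,0,0],[-0.0149,0.0306,0,0,0,0],[-0.0228,0.0345,0,0,0,0],[-0.0315,0.0363,0,0,0,0],[-0.0315,0.0363,0,0,0,0],[-0.0315,0.0363,0,0,0,0]]'; python3 look.py i1
```

```text
clock: 8.47
position: [0.4671, 0.1735, 0.0989]
orientation: [0.538, -0.536, 0.461, -0.459]
ft_force: [-2.0, 7.3, 4.5]
width: 0.0191
8.467 [0.4671 0.1735 0.0989] [ 0.538 -0.536  0.461 -0.459] [-2.   7.3  4.5] 0.0191 [ 0.185  0.25  -0.344  0.977  0.003  1.602]
```

View pics/i1.png

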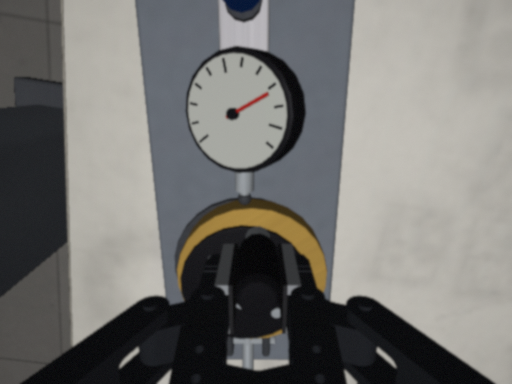

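```bash
python3 -m creep '[[-0.0089,-0.0005,0,0,0,0],[-0.0173,-0.0034,0,0,0,0],[-0.0247,-0.0083,0,0,0,0],[-0.0247,-0.0083,0,0,0,0],[-0.0247,-0.0083,0,0,0,0]]'; python3 look.py i2
python3 -m creep '[[-0.0059,-0.0066,0,0,0,0],[-0.0098,-0.0145,0,0,0,0],[-0.0116,-0.0232,0,0,0,0],[-0.0116,-0.0232,0,0,0,0],[-0.0116,-0.0232,0,0,0,0]]'; python3 look.py i3; python3 -c "
import cv2,numpy as np
cv2.imwrite('pics/i23.png',np.hstack([cv2.imread(f'pics/i{k}.png')[:,100:450] for k in(2,3)]))"
```

```text
clock: 8.93
position: [0.4416, 0.1645, 0.0989]
orientation: [-0.537, 0.537, -0.461, 0.459]
ft_force: [-7.2, 4.7, 10.0]
width: 0.0192
8.933 [0.4416 0.1645 0.0989] [-0.537  0.537 -0.461  0.459] [-7.2  4.7 10. ] 0.0192 [ 0.177  0.209 -0.401  0.963  0.002  1.594]
clock: 9.4
position: [0.4307, 0.1401, 0.0989]
orientation: [-0.536, 0.537, -0.461, 0.46]
ft_force: [-4.7, -2.7, 8.6]
width: 0.0189
9.4 [0.4307 0.1401 0.0989] [-0.536  0.537 -0.461  0.46 ] [-4.7 -2.7  8.6] 0.0189 [ 0.129  0.18  -0.44   0.953 -0.     1.548]
```

View pics/i23.png

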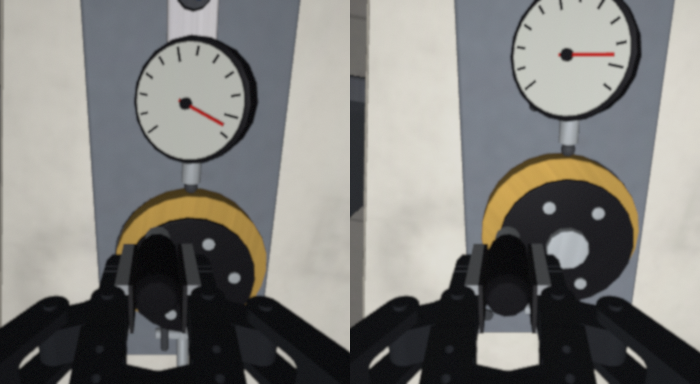

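```bash
python3 -m creep '[[0.0005,-0.0089,0,0,0,0],[0.0034,-0.0173,0,0,0,0],[0.0083,-0.0247,0,0,0,0],[0.0083,-0.0247,0,0,0,0],[0.0149,-0.0306,0,0,0,0],[0.0228,-0.0345,0,0,0,0],[0.0315,-0.0363,0,0,0,0],[0.0315,-0.0363,0,0,0,0],[0.0315,-0.0363,0,0,0,0]]'; python3 look.py i4
python3 -m creep '[[0.0089,0.0005,0,0,0,0],[0.0173,0.0034,0,0,0,0],[0.0247,0.0083,0,0,0,0],[0.0306,0.0149,0,0,0,0],[0.0345,0.0228,0,0,0,0],[0.0363,0.0315,0,0,0,0],[0.0363,0.0315,0,0,0,0],[0.0363,0.0315,0,0,0,0]]'; python3 look.py i5; python3 -c "
import cv2,numpy as np
cv2.imwrite('pics/i45.png',np.hstack([cv2.imread(f'pics/i{k}.png')[:,100:450] for k in(4,5)]))"
```

```text
clock: 10.2
position: [0.4647, 0.1055, 0.0989]
orientation: [0.538, -0.535, 0.461, -0.46]
ft_force: [2.8, 9.4, 5.3]
width: 0.019
10.2 [0.4647 0.1055 0.0989] [ 0.538 -0.535  0.461 -0.46 ] [2.8 9.4 5.3] 0.019 [ 0.045  0.215 -0.393  0.961  0.003  1.463]
clock: 10.92
position: [0.4987, 0.1367, 0.0988]
orientation: [-0.536, 0.537, -0.461, 0.46]
ft_force: [-6.5, 2.2, 10.9]
width: 0.0186
10.917 [0.4987 0.1367 0.0988] [-0.536  0.537 -0.461  0.46 ] [-6.5  2.2 10.9] 0.0186 [ 1.050e-01  2.800e-01 -3.000e-01  9.920e-01  1.000e-03  1.522e+00]
```

View pics/i45.png

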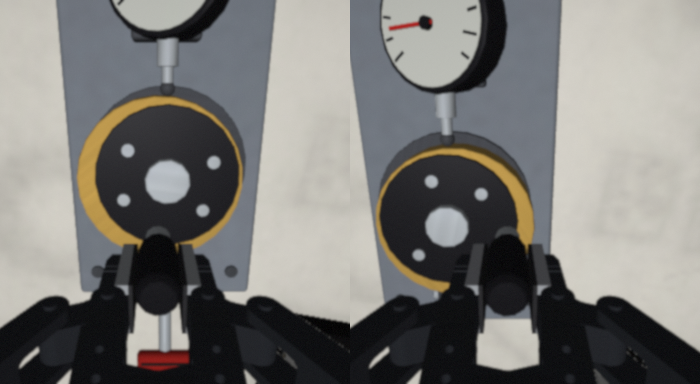

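```bash
cat > nd.py <<'E'
from h import *
def read(n,dbg=False):
    im=cv2.imread(f"pics/{n}.png");c=np.load({"b":"b.npy","f":"f.npy"}.get(n,f"{n}.npy"),allow_pickle=True).item()
    up=cv2.resize(im,None,fx=3,fy=3,interpolation=cv2.INTER_CUBIC);hsv=cv2.cvtColor(up,cv2.COLOR_BGR2HSV)
    red=cv2.inRange(hsv,(0,70,90),(12,255,255))|cv2.inRange(hsv,(168,70,90),(180,255,255))
    yw=.155;C=np.array([.4655,.138])+(.131 if n=="b" else .101)*np.array([-np.sin(yw),np.cos(yw)])
    g=proj("w",[*C,.085],c)
    m=np.zeros_like(red);cv2.circle(m,tuple(int(3*t+1) for t in g),int(3*32),255,-1)
    k,l,s,ce=cv2.connectedComponentsWithStats(red&m)
    i=1+np.argmax(s[1:,4]);ys,xs=np.nonzero(l==i)
    P=np.array([onz("w",(x-1)/3,(y-1)/3,.085,c)[:2] for x,y in zip(xs,ys)])
    w=P-P.mean(0);d=np.linalg.svd(w,full_matrices=False)[2][0]
    pc=P.mean(0)-C
    if d@pc<0:d=-d
    a=np.arctan2(d[1],d[0])-yw
    return a,s[i][4],np.round(P.mean(0)-C,4)
if __name__=="__main__":
    import sys
    z=read("b")[0]
    for n in sys.argv[1:]:
        a,k,o=read(n);print(n,"needle",round((z-a)%(2*np.pi),3),k,o,"zero dir",round(z,3))
E
python3 nd.py b f i1 i2 i3 i5
```

```text
b needle 0.0 248 [-0.0119 -0.0127] zero dir -2.47
f needle 0.574 324 [-0.0157  0.0007] zero dir -2.47
i1 needle 3.316 1149 [0.003  0.0076] zero dir -2.47
i2 needle 4.305 1437 [ 0.0041 -0.0024] zero dir -2.47
i3 needle 3.813 1683 [0.004  0.0012] zero dir -2.47
i5 needle 0.523 883 [-0.0088 -0.0032] zero dir -2.47
```

```bash
python3 -m creep '[[-0.0005,0.0089,0,0,0,0],[-0.0034,0.0173,0,0,0,0],[-0.0083,0.0247,0,0,0,0],[-0.0149,0.0306,0,0,0,0],[-0.0228,0.0345,0,0,0,0],[-0.0315,0.0363,0,0,0,0],[-0.0404,0.0358,0,0,0,0],[-0.0404,0.0358,0,0,0,0],[-0.0404,0.0358,0,0,0,0]]'; python3 look.py i6
python3 -m creep '[[-0.0057,-0.0016,0,0,0,0],[-0.011,-0.0042,0,0,0,0],[-0.0158,-0.0077,0,0,0,0],[-0.0199,-0.012,0,0,0,0],[-0.0199,-0.012,0,0,0,0],[-0.0199,-0.012,0,0,0,0]]'; python3 look.py i7
python3 -m creep '[[-0.0033,-0.0049,0,0,0,0],[-0.0057,-0.0103,0,0,0,0],[-0.0072,-0.0161,0,0,0,0],[-0.0076,-0.022,0,0,0,0],[-0.0076,-0.022,0,0,0,0],[-0.0076,-0.022,0,0,0,0]]'; python3 look.py i8; python3 nd.py i6 i7 i8
```

```text
clock: 11.72
position: [0.4579, 0.1729, 0.0989]
orientation: [0.537, -0.536, 0.461, -0.459]
ft_force: [-5.1, 7.8, 8.9]
width: 0.0191
11.717 [0.4579 0.1729 0.0989] [ 0.537 -0.536  0.461 -0.459] [-5.1  7.8  8.9] 0.0191 [ 0.187  0.237 -0.363  0.972  0.003  1.605]
clock: 12.27
position: [0.4376, 0.1601, 0.0988]
orientation: [-0.536, 0.537, -0.461, 0.459]
ft_force: [-6.8, 3.8, 12.7]
width: 0.0188
12.267 [0.4376 0.1601 0.0988] [-0.536  0.537 -0.461  0.459] [-6.8  3.8 12.7] 0.0188 [ 0.169  0.2   -0.413  0.96   0.002  1.587]
clock: 12.82
position: [0.4308, 0.1371, 0.0989]
orientation: [-0.536, 0.537, -0.461, 0.46]
ft_force: [-4.3, -2.5, 9.6]
width: 0.0186
12.817 [0.4308 0.1371 0.0989] [-0.536  0.537 -0.461  0.46 ] [-4.3 -2.5  9.6] 0.0186 [ 0.122  0.178 -0.442  0.952 -0.     1.542]
i6 needle 3.803 1365 [0.0054 0.0037] zero dir -2.47
i7 needle 4.317 1477 [ 0.0038 -0.003 ] zero dir -2.47
i8 needle 3.683 1762 [0.0037 0.0024] zero dir -2.47
```

```bash
python3 -m creep '[[0.0004,0.0059,0,0,0,0],[0.0018,0.0117,0,0,0,0],[0.0043,0.0171,0,0,0,0],[0.0079,0.0225,0,0,0,0],[0.0079,0.0225,0,0,0,0],[0.0079,0.0225,0,0,0,0]]'; python3 look.py i9; python3 nd.py i9
```

```text
clock: 13.37
position: [0.4386, 0.1613, 0.0989]
orientation: [0.537, -0.537, 0.461, -0.459]
ft_force: [-4.3, 7.0, 9.9]
width: 0.0191
13.367 [0.4386 0.1613 0.0989] [ 0.537 -0.537  0.461 -0.459] [-4.3  7.   9.9] 0.0191 [ 0.171  0.202 -0.41   0.96   0.003  1.588]
i9 needle 4.312 1452 [ 0.0039 -0.0028] zero dir -2.47
```

View pics/i9.png

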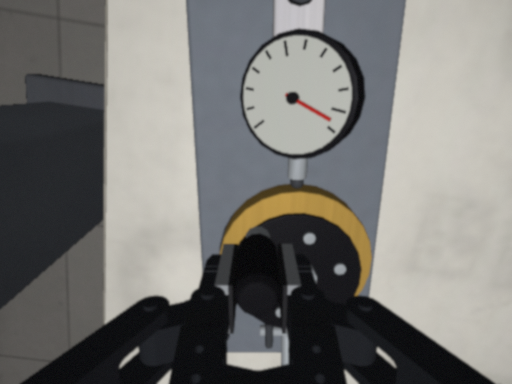

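```bash
python3 -m creep '[[0,0,0,0,0,0],[0,0,0,0,0,0],[0,0,0,0,0,0],[0,0,0,0,0,0],[0,0,0,0,0,0],[0,0,0.03,0,0,0],[0,0,0.07,0,0,0],[0.01,-0.01,0.11,0,0,0],[0.01,-0.01,0.11,0,0,0]]' 0; python3 look.py j1; python3 nd.py j1
```

```text
clock: 14.17
position: [0.4533, 0.1495, 0.2152]
orientation: [0.539, -0.534, 0.458, -0.463]
ft_force: [0.3, 0.2, -0.6]
width: 0.086
14.167 [0.4533 0.1495 0.2152] [ 0.539 -0.534  0.458 -0.463] [ 0.3  0.2 -0.6] 0.086 [ 1.430e-01  1.340e-01 -1.800e-01  1.247e+00 -1.000e-03  1.562e+00]
j1 needle 4.324 521 [ 0.003  -0.0034] zero dir -2.47
```

View pics/j1.png

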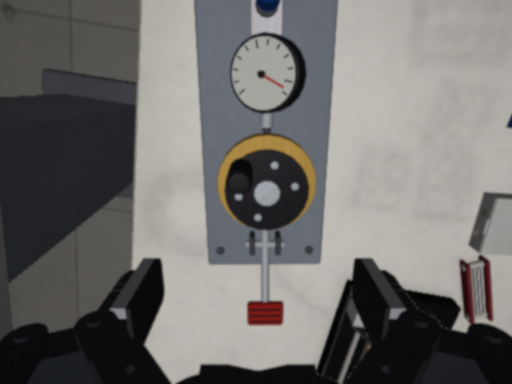

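Run:
```python
from h import *
c=np.load("j1.npy",allow_pickle=True).item()
print("ped",onz("w",265,313,.06,c))
for z in(0,.05,.1):print(z,onz("w",348,285,z,c),onz("side",203,226,z),onz("side",250,222,z))
a=cv2.imread('pics/a_scene.png')[140:225,200:340];cv2.imwrite('pics/z4.png',cv2.resize(a,None,fx=5,fy=5,interpolation=cv2.INTER_CUBIC))
print("top scene/side")
```

```text
ped [0.48481767 0.00071374 0.06      ]
0 [0.59052062 0.01079999 0.        ] [ 0.565519   -0.14554373  0.        ] [0.59174328 0.02102482 0.        ]
0.05 [0.56923287 0.04178595 0.05      ] [ 0.58944366 -0.14372501  0.05      ] [0.61460986 0.01612294 0.05      ]
0.1 [0.54794512 0.07277192 0.1       ] [ 0.61336833 -0.14190629  0.1       ] [0.63747644 0.01122107 0.1       ]
top scene/side
```

View pics/z4.png

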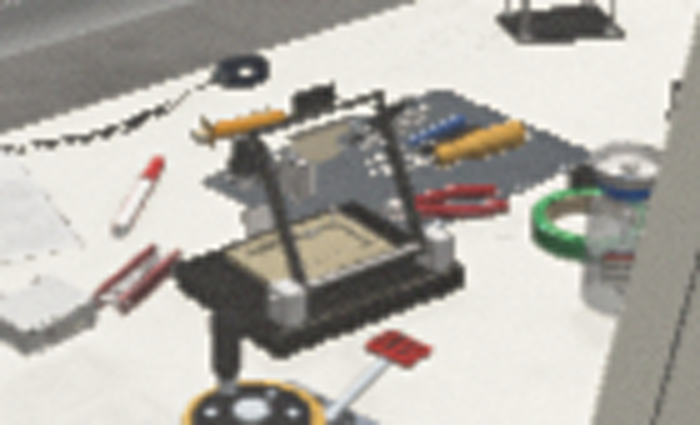

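```bash
python3 -m creep '[[0.01,-0.04,0,0,0,0],[0.02,-0.08,0,0,0,0],[0.03,-0.12,0,0,0,0],[0.034,-0.155,0,0,0,0],[0.034,-0.155,-0.03,0,0,0],[0.034,-0.155,-0.07,0,0,0],[0.034,-0.155,-0.1,0,0,0],[0.034,-0.155,-0.1,0,0,0],[0.034,-0.155,-0.1,0,0,0],[0.034,-0.155,-0.1,0,0,0]]' 255; python3 look.py k1
```

```text
clock: 15.05
position: [0.4844, -0.005, 0.1099]
orientation: [0.537, -0.536, 0.46, -0.461]
ft_force: [0.6, -0.5, 0.9]
width: 0.0005
15.05 [ 0.4844 -0.005   0.1099] [ 0.537 -0.536  0.46  -0.461] [ 0.6 -0.5  0.9] 0.0005 [-0.184  0.218 -0.357  0.995 -0.     1.235]
```

View pics/k1.png

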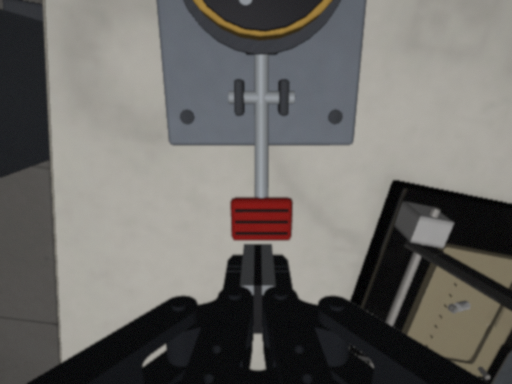

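Run:
```python
from h import *
c=np.load("k1.npy",allow_pickle=True).item()
for v in(199,218,240):print(onz("w",262,v,.06,c))
print(proj("w",[.4844,-.005,.06],c),proj("w",[.4844,-.005,.11],c))
```

```text
[0.48627362 0.00916758 0.06      ]
[ 0.48827068 -0.00344529  0.06      ]
[ 0.49068502 -0.01869361  0.06      ]
[255.59213515 219.38686081] [255.28296791 259.3530598 ]
```

```bash
python3 -m creep '[[0.003,0.001,-0.025,0,0,0],[0.003,0.001,-0.043,0,0,0],[0.003,0.001,-0.048,0,0,0],[0.003,0.001,-0.051,0,0,0],[0.003,0.001,-0.054,0,0,0],[0.003,0.001,-0.057,0,0,0],[0.003,0.001,-0.059,0,0,0],[0.003,0.001,-0.059,0,0,0]]'; python3 -m creep '[[0,0,-0.002,0,0,0],[0,0,-0.003,0,0,0],[0,0,-0.003,0,0,0]]'; python3 look.py k2
```

```text
clock: 15.77
position: [0.488, -0.005, 0.0513]
orientation: [0.536, -0.536, 0.459, -0.462]
ft_force: [0.2, -1.9, 3.3]
width: 0.0001
clock: 16.02
position: [0.4883, -0.0052, 0.0484]
orientation: [0.536, -0.536, 0.459, -0.462]
ft_force: [-0.2, -5.5, 4.1]
width: -0.0001
16.017 [ 0.4883 -0.0052  0.0484] [ 0.536 -0.536  0.459 -0.462] [-0.2 -5.5  4.1] -0.0001 [-0.181  0.283 -0.448  0.836 -0.002  1.238]
```

```bash
python3 -m creep '[[0,0,-0.001,0,0,0],[0,0,-0.002,0,0,0],[0,0,-0.002,0,0,0]]'; python3 -m creep '[[0,0,-0.001,0,0,0],[0,0,-0.002,0,0,0],[0,0,-0.002,0,0,0]]';  python3 look.py k2
```

```text
clock: 16.32
position: [0.4884, -0.0053, 0.0467]
orientation: [0.536, -0.536, 0.459, -0.462]
ft_force: [-1.7, -6.2, 10.4]
width: 0.0002
clock: 16.57
position: [0.4885, -0.0054, 0.0455]
orientation: [0.537, -0.536, 0.459, -0.463]
ft_force: [-4.9, -6.8, 19.2]
width: -0.0
16.567 [ 0.4885 -0.0054  0.0455] [ 0.537 -0.536  0.459 -0.463] [-4.9 -6.8 19.2] -0.0 [-0.182  0.286 -0.452  0.827 -0.002  1.238]
```

View pics/k2.png

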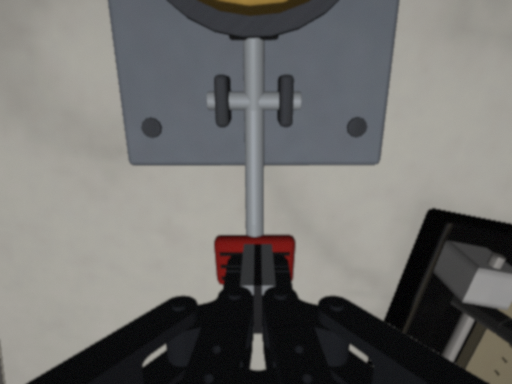

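```bash
python3 -m creep '[[0,0,-0.001,0,0,0],[0,0,-0.002,0,0,0],[0,0,-0.002,0,0,0],[0,0,-0.002,0,0,0]]';  python3 -m creep '[[0,0,0.005,0,0,0],[0,0,0.01,0,0,0],[0,0,0.04,0,0,0],[0,0,0.08,0,0,0],[0,0,0.12,0,0,0],[0,0,0.16,0,0,0],[-0.02,0.04,0.18,0,0,0],[-0.03,0.08,0.2,0,0,0],[-0.034,0.12,0.2,0,0,0],[-0.038,0.16,0.2,0,0,0]]'; python3 -m creep '[[0,0,0,0,0,0],[0,0,0,0,0,0],[0,0,0,0,0,0]]'; python3 look.py l1; python3 nd.py l1
python3 - <<'E'
from h import *
cv2.imwrite("pics/l_side.png",imaging.get_image("side"))
E
```

```text
clock: 16.95
position: [0.4887, -0.0055, 0.0443]
orientation: [0.537, -0.536, 0.458, -0.463]
ft_force: [-7.4, -6.9, 30.8]
width: 0.0
clock: 17.78
position: [0.4494, 0.1502, 0.2432]
orientation: [0.537, -0.535, 0.46, -0.462]
ft_force: [1.5, 0.6, -0.6]
width: 0.0001
clock: 18.03
position: [0.4495, 0.149, 0.2409]
orientation: [0.537, -0.537, 0.46, -0.46]
ft_force: [-0.7, -1.3, 0.3]
width: 0.0
18.033 [0.4495 0.149  0.2409] [ 0.537 -0.537  0.46  -0.46 ] [-0.7 -1.3  0.3] 0.0 [ 0.143  0.125 -0.126  1.32   0.     1.56 ]
l1 needle 4.329 439 [ 0.0048 -0.0044] zero dir -2.47
```

View pics/l1.png

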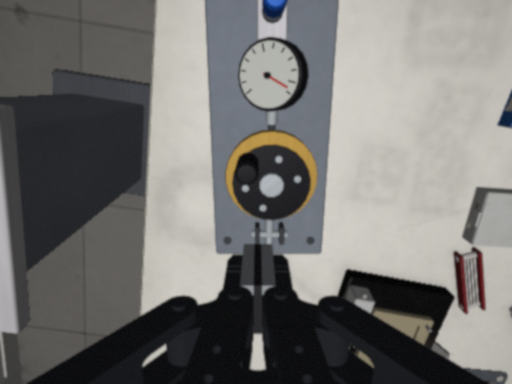

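```bash
python3 -m creep '[[-0.002,0.02,0.02,0,0,0],[-0.004,0.04,0.04,0,0,0],[-0.004,0.04,0.06,0,0,0],[-0.004,0.04,0.06,0,0,0],[-0.004,0.04,0.06,0,0,0],[-0.004,0.04,0.06,0,0,0],[-0.004,0.04,0.06,0,0,0]]' 0; python3 look.py m1; python3 nd.py m1
```

```text
clock: 18.72
position: [0.4456, 0.1877, 0.2996]
orientation: [-0.536, 0.537, -0.461, 0.461]
ft_force: [0.2, 0.1, -0.8]
width: 0.0836
18.717 [0.4456 0.1877 0.2996] [-0.536  0.537 -0.461  0.461] [ 0.2  0.1 -0.8] 0.0836 [0.225 0.133 0.032 1.471 0.    1.645]
m1 needle 4.371 272 [ 0.0042 -0.0024] zero dir -2.47
```

View pics/m1.png

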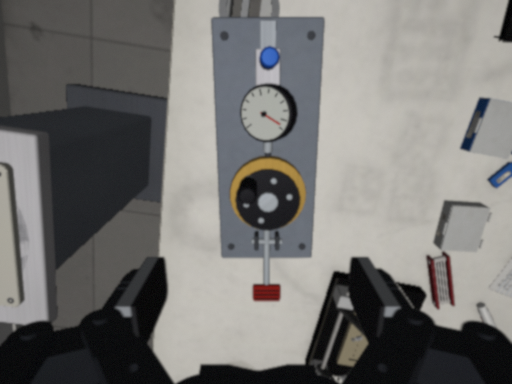

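Run:
```python
from h import *
for n in("b","f","m1"):
    im=cv2.imread(f"pics/{n}.png");c=np.load(f"{n}.npy",allow_pickle=True).item();hsv=cv2.cvtColor(im,cv2.COLOR_BGR2HSV)
    def cen(m,b):
        mm=np.zeros_like(m);mm[b[1]:b[3],b[0]:b[2]]=m[b[1]:b[3],b[0]:b[2]];k,l,s,ce=cv2.connectedComponentsWithStats(mm);i=1+np.argmax(s[1:,4]);return ce[i]
    k=cen(cv2.inRange(hsv,(100,120,60),(130,255,255)),(235,10,300,70))
    h=cen(cv2.inRange(hsv,(0,0,150),(180,60,255)),(240,190,280,235))
    p=cen(cv2.inRange(hsv,(0,120,80),(10,255,255))|cv2.inRange(hsv,(170,120,80),(180,255,255)),(230,270,300,340))
    K,H=onz("w",*k,.095,c),onz("w",*h,.075,c)
    print(n,k,h,p,"knob-hub",np.hypot(*(K-H)[:2]),[ (z,round(float(np.hypot(*(onz('w',*p,z,c)-H)[:2])),4)) for z in(.06,.047)])
```

```text
b [267.55401662  31.49307479] [264.15625    203.61607143] [262.44470046 297.11059908] knob-hub 0.1830741152101291 [(0.06, 0.1424), (0.047, 0.1519)]
f [251.80430108  49.09677419] [253.46258503 219.33673469] [254.62977099 323.63358779] knob-hub 0.15634207641952344 [(0.06, 0.1409), (0.047, 0.1518)]
m1 [268.96039604  57.07260726] [267.35964912 201.79824561] [266.30769231 292.00530504] knob-hub 0.15738031271474381 [(0.06, 0.1359), (0.047, 0.1451)]
```

Run:
```python
from h import *
im=cv2.imread("pics/m1.png");c=np.load("m1.npy",allow_pickle=True).item()
cv2.imwrite("pics/m1z.png",cv2.resize(im[8:128,205:335],None,fx=5,fy=5,interpolation=cv2.INTER_CUBIC))
g=cv2.cvtColor(im,cv2.COLOR_BGR2GRAY).astype(int)
for u in(225,300): 
    col=g[:,u];print(u,[ (v,int(col[v+1]-col[v-1])) for v in range(5,275) if abs(col[v+1]-col[v-1])>40])
A=onz("w",300,17,.024,c);B=onz("w",300,257.5,.024,c);print(np.hypot(*(A-B)[:2]))
H=onz("w",267.36,201.8,.075,c);yv=np.array([-np.sin(.155),np.cos(.155)]);print((A-H)[:2]@yv,(B-H)[:2]@yv)
```

```text
225 [(257, 51), (258, 48)]
300 [(16, -59), (17, -53), (257, 53), (258, 48)]
0.30791928370767063
0.20420713557993522 -0.103500642757071
```

View pics/m1z.png

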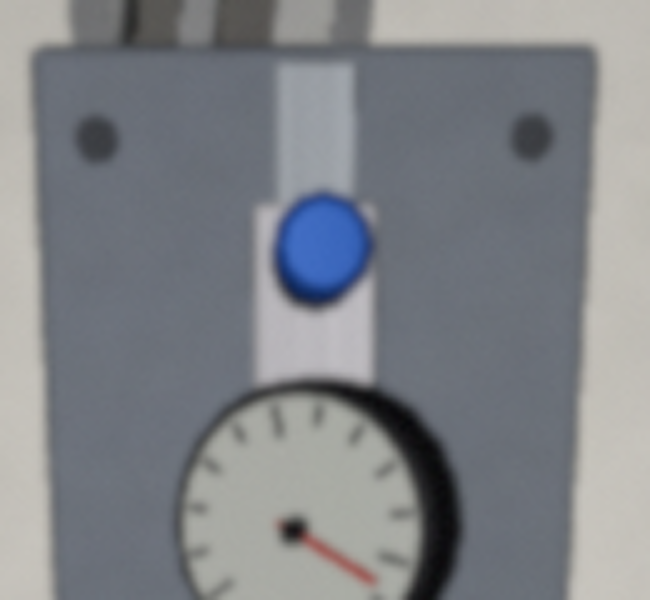

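```bash
python3 -m creep '[[-0.003,0.04,0,0,0,0],[-0.006,0.08,0,0,0,0],[-0.0098,0.12,0,0,0,0],[-0.0098,0.14,-0.02,0,0,0],[-0.0098,0.14,-0.06,0,0,0],[-0.0098,0.14,-0.1,0,0,0],[-0.0098,0.14,-0.13,0,0,0],[-0.0098,0.14,-0.16,0,0,0],[-0.0098,0.14,-0.16,0,0,0]]' 255; python3 look.py n1
```

```text
clock: 19.52
position: [0.433, 0.3268, 0.1346]
orientation: [-0.533, 0.54, -0.462, 0.459]
ft_force: [-0.5, 0.7, -0.2]
width: -0.0
19.517 [0.433  0.3268 0.1346] [-0.533  0.54  -0.462  0.459] [-0.5  0.7 -0.2] -0.0 [ 0.492  0.298 -0.174  1.108 -0.     1.911]
```

View pics/n1.png

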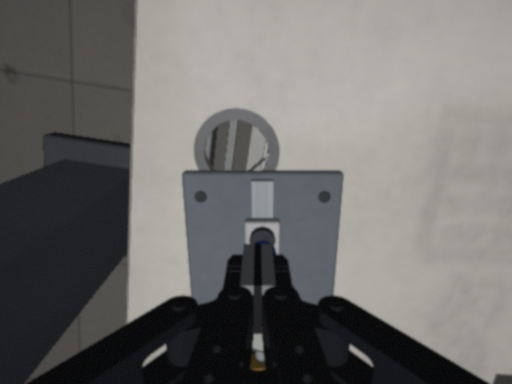

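```bash
python3 -m creep '[[0.003,0,-0.03,0,0,0],[0.003,0,-0.053,0,0,0],[0.003,0,-0.053,0,0,0],[0.004,-0.004,-0.053,0,0,0],[0.004,-0.008,-0.053,0,0,0],[0.004,-0.008,-0.053,0,0,0]]' ; python3 look.py n2
```

```text
clock: 20.07
position: [0.4409, 0.3204, 0.0898]
orientation: [0.537, -0.535, 0.46, -0.461]
ft_force: [0.9, -1.0, -0.2]
width: -0.0
20.067 [0.4409 0.3204 0.0898] [ 0.537 -0.535  0.46  -0.461] [ 0.9 -1.  -0.2] -0.0 [ 0.474  0.328 -0.254  0.985 -0.     1.894]
```

View pics/n2.png

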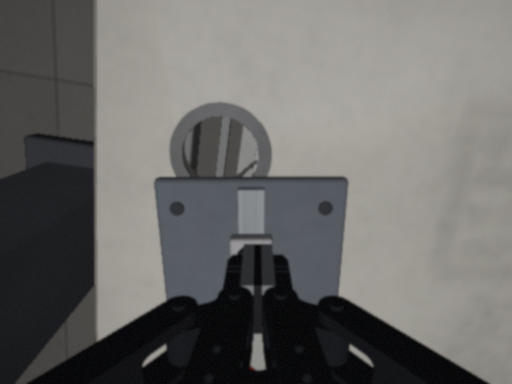

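```bash
python3 -m creep '[[-0.003,0,-0.008,0,0,0],[-0.003,-0.002,-0.008,0,0,0],[-0.003,-0.004,-0.008,0,0,0],[-0.003,-0.004,-0.008,0,0,0]]'; for i in 1 2 3; do python3 -m creep '[[0.0003,-0.001,0,0,0,0],[0.0003,-0.002,0,0,0,0],[0.0003,-0.002,0,0,0,0]]'; done
```

```text
clock: 20.45
position: [0.4367, 0.3163, 0.0796]
orientation: [-0.536, 0.537, -0.461, 0.461]
ft_force: [-0.7, -0.3, -0.5]
width: -0.0
clock: 20.7
position: [0.4373, 0.3152, 0.0798]
orientation: [0.537, -0.536, 0.461, -0.46]
ft_force: [-0.3, 4.3, -0.7]
width: 0.0002
clock: 20.95
position: [0.4373, 0.315, 0.0798]
orientation: [0.538, -0.536, 0.462, -0.459]
ft_force: [-2.5, 15.0, -2.4]
width: 0.0003
clock: 21.2
position: [0.4373, 0.3149, 0.0799]
orientation: [0.539, -0.535, 0.462, -0.457]
ft_force: [-5.0, 24.1, -3.1]
width: -0.0002
```

The slide doesn't budge at 24 N, so it is against the stop. I'll back off, take a last look and hand in.

```bash
python3 -m creep '[[0,0.01,0,0,0,0],[-0.002,0.02,0,0,0,0],[-0.002,0.02,0.03,0,0,0],[-0.002,0.02,0.07,0,0,0],[-0.002,0.02,0.11,0,0,0],[0,-0.02,0.15,0,0,0],[0.004,-0.06,0.19,0,0,0],[0.008,-0.1,0.22,0,0,0],[0.01,-0.128,0.22,0,0,0],[0.01,-0.128,0.22,0,0,0]]' ; python3 -m creep '[[0,0,0,0,0,0],[0,0,0,0,0,0],[0,0,0,0,0,0]]' 0; python3 look.py p1; python3 nd.py m1 p1
```

```text
clock: 22.03
position: [0.4482, 0.1801, 0.3023]
orientation: [0.537, -0.536, 0.46, -0.462]
ft_force: [0.2, 0.5, -0.2]
width: -0.0002
clock: 22.28
position: [0.4476, 0.1829, 0.2991]
orientation: [-0.536, 0.537, -0.461, 0.461]
ft_force: [0.5, 0.4, 0.0]
width: 0.0359
22.283 [0.4476 0.1829 0.2991] [-0.536  0.537 -0.461  0.461] [0.5 0.4 0. ] 0.0359 [ 0.214  0.133  0.03   1.469 -0.     1.633]
m1 needle 4.371 272 [ 0.0042 -0.0024] zero dir -2.47
p1 needle 4.365 273 [ 0.0038 -0.0022] zero dir -2.47
```

View pics/p1.png

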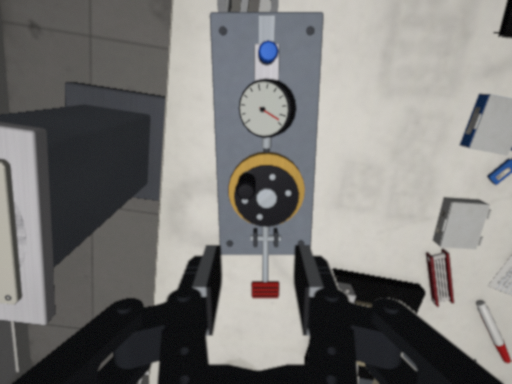

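```bash
python3 -c "
from rig import manip
print(manip.hand_in())"
```

```text
the job is handed in; nothing more can be done
None
```

The job is done and handed in at about 22.3 s: the indicator is home, the needle is at its greatest reading, and the brake is on.

- **What I did:** I slid the indicator home by its blue knob, then led the crank counterclockwise about 1.5 turns while reading the needle. It read about 0.5 rad near the low point and 4.3 rad near the high point. I went past the peak to find it (about 140° in world axes), came back to it and let go of the crank. I then pressed the pedal with closed fingers until it held at about 31 N, and released it.
- **Last checks:**
  - **Slide:** pushed again from behind with 24 N, it did not move. It measured 157.4 mm from the axis, against 157 mm expected.
  - **Needle:** it read about 4.37 rad after the brake and the same after the re-check push.
  - **Pedal:** it went down about 15 mm by the finger height, against about 13 mm given, and the last picture shows it down. I had no direct reading of the brake angle.
  - **Bystanders:** the blue box and grey box look unmoved in the last picture. I did not re-check the bottle and timer, and the gripper never went near them at bench height.
- **What disagreed:**
  - **Slide travel:** it measured about 26 mm in the images, not 30 mm. The first picture put the knob at 183 mm rather than 187 mm, so either it did not start fully back or the measurement is off there. That gap is why I pushed on the slide again.
  - **Peak position:** estimates ranged from about 138° to 141°, which changes the needle by less than 0.01 rad.

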